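# Mesh a splined gear shaft in its drive and hold it home

### The job

Take the square-headed gear shaft out of the stand, turn it until its four splines line up with the cross-shaped socket of the gear unit, and slide it fully home against the ejector spring, until the gear sits flush on the socket. The spring pushes it out again, so finish while still holding the shaft and pressing it home, as if a colleague were about to tighten the lock screw. Leave the hex-headed shaft in the stand.

Things in the scene. Friction and masses are not known exactly. Their poses are not given: they have to be found in the camera images.
- square_shaft: Steel gear shaft to fit, 150 g, upright in a stand hole, any yaw. Origin: centre of gear underside, 50 mm up at start; z up. Gear 50 mm dia., z 0 to 9 mm; square head 24x24 mm, z 9 to 39, faces square to x, y. Stem below: four splines along +x -x +y -y (a plus, 26 mm tip to tip, each 7 mm thick), lower end rounded, tip at z -34. Fits in any of four quarter turns.
- hex_shaft: The wrong shaft: alike, same origin and heights, but with a hexagonal head 24 mm across flats and a stem of three splines. It stands in the stand's other hole and stays there.
- stand: Fixed aluminium stand, 70 mm along x, 200 mm along y: an 8 mm plate, top 50 mm above the worktop, on two end cheeks, with two 30x30 mm through holes on its y axis at +55 and -55 mm. Origin: underside centre at worktop height, z up.
- gear_unit: Fixed unit. Origin: on the socket axis at worktop height, z up. Grey housing 74x74 mm, 40 mm high; motor 42 mm dia. lying along +x to 116 mm from the origin (terminal box on it 48 mm high); low feet at +y and -y. In the middle a steel boss 38x38 mm rises to 46 mm with the plus-shaped socket, whose slots run along x and y.
- socket_mouth (a point): Centre of the socket mouth on the boss's top face, 46 mm above the worktop; axes as the gear unit, z up out of the socket. Plus-shaped, 29 mm tip to tip, slots 10 mm wide (1.5 mm clearance each side of a spline), top edges bevelled 2.5 mm. The shaft is home when its origin is at this point.
- ejector (a joint): Sprung brass ejector pin, 8 mm dia., in the middle of the socket; top 26 mm below the mouth when free (0). Value in m grows as it is pressed down; 0.008 with a shaft fully home. About 3 N to start, 8.5 N at 0.008; springs back. The gear meets the boss before the pin meets its stop.

How it is judged (in metres and radians):
On the way, in this order (a step that is already met when the one before it is completed fails the run):
1. the square-headed shaft is lifted clear out of the stand (height (world z) of square_shaft above 0.085 m and contact force between square_shaft and the fingers above 1 N), for 0.1 s.
2. its splines have entered the socket by 12 mm or more (z of square_shaft in the frame of socket_mouth below 0.022 m and horizontal distance between square_shaft and socket_mouth below 0.004 m), for 0.1 s.
At the end, for the whole second after the job is handed in: The square-headed shaft is in the socket, upright, its gear within 1.5 mm of the boss and its axis within 3 mm of the socket's, the ejector pressed more than 6 mm, and the fingers still hold it there (more than 3 N on it); the hex-headed shaft is still in the stand (z of square_shaft in the frame of socket_mouth below 0.0015 m and horizontal distance between square_shaft and socket_mouth below 0.003 m and angle between square_shaft's own z axis and vertical below 0.08 rad and value of joint ejector above 0.006 m and contact force between square_shaft and the fingers above 3 N and horizontal distance between hex_shaft and stand below 0.065 m and z of hex_shaft in the frame of stand below 0.056 m); the arm keeps its last pose, push and grip.
It fails at once if the hex-headed shaft is pulled out of the stand (z of hex_shaft in the frame of stand above 0.065 m).
It also fails if it takes over 48 s, if anything falls off the work surface, if the arm or the gripper's body presses on something with over 40 N, if the wrist force passes 120 N, or if a joint passes its speed limit or range.

### The arm

A 6-joint arm with a two-finger parallel gripper is mounted at the origin on a cart in front of the work surface, level with it; the furniture and walls round the work are solid. World frame = base frame: x ahead of the robot, y to its left, z up, the work surface at z = 0. Lengths are in mm, angles in degrees, forces in N, time in s.
With the tool pointing down it reaches from about 350 to 850 mm from the base axis. Payload 8.1 kg.
Tool frame: the origin (TCP) lies midway between the tips of the shut fingers; the grasp point (between the pads) lies 19 mm behind it; z points along the fingers, y is the line along which they close (so a half turn about z gives the same grasp; the last joint's range is limited). The gripper opens to 85 mm and grips with 20 to 120 N. Pads are 22 mm wide; open, the fingers measure 114 mm over their backs; the gripper's body (76 mm by 85 mm) begins 54 mm behind the grasp point. The pads swing forward as they close: fully open they stand 13 mm farther back than shut.
Start: joints at [-4.893, 7.471, 85.268, -0, 87.261, -4.893], TCP at [600.004, 0.022, 231.292] pointing down, gripper open.
Joint ranges: [-169.43, 169.43], [-51.17, 129.36], [1.28, 143.12], [-76.62, 256.62], [0, 156.53], [-152.29, 152.29]. Speed limits (degrees/s): [136.94, 136.94, 159.86, 180, 180, 180].

### API

Orientations are given as [roll, pitch, yaw] about the fixed x, y, z axes, in that order (R = Rz(yaw) Ry(pitch) Rx(roll)).
In Python, from bench import r gives the robot as it stands.
- The arm moves only by the tool inch_along, called after "Emit:" as name([rows], argument=value, ...), one row to a line, values as JSON. Schema: {"type":"object","properties":{"steps":{"type":"array","items":{"type":"array","prefixItems":[{"type":"array","items":{"type":"number"},"minItems":3,"maxItems":3},{"type":"array","items":{"type":"number"},"minItems":3,"maxItems":3},{"type":"number"}],"minItems":3,"maxItems":3},"minItems":1,"maxItems":8},"force":{"type":"number"},"only":{"type":"string"},"quiet":{"type":"boolean"},"lines":{"type":"string"}},"required":["steps"],"additionalProperties":false}. steps is a list of rows, 1 to 8 of them, each written [[rx, ry, rz], [dx, dy, dz], opening]: a rotation vector rx, ry, rz in degrees, then dx, dy, dz in mm, then the finger opening in mm; each row is the pose to reach, as a shift and turn from the pose commanded when the call began, along the tool's axes at that moment; what a row does not reach only later rows make up. A row lasts 1/8 s, in which the tool goes at most 62.5 mm and 10.7 degrees, less where a joint would pass 70% of its speed; a pose out of reach is approached as far as the arm can. The fingers move at their own pace and stop on an object; force is the grip in N (left out, the last holds). Time passes only in rows, so rows that do not move let the fingers close. The tool returns the time, the measured TCP pose, the force, the opening and the grip force at its end. only (a regular expression) keeps the lines of the reply that match it, lines (a string "A,B") keeps lines A to B, and quiet returns only ok. Input that does not fit is refused with a message, and nothing moves.
- r.sense(): the state, without advancing time (a new reading comes with each control period).
- r.snapshot(name): name is "scene" or "side" or "wrist"; returns a dict with "pixels" (480x640x3 uint8, blue, green, red), "fx", "fy", "cx", "cy" (pixels), "pose" (4x4, takes a point from camera to world coordinates). Camera axes: x right, y up, looking along -z (the intrinsics and any distortion apply to the point x, -y, -z); pixel columns grow to the right and rows downward; lengths in mm; the calibration is good to about 2 mm. A picture is of the moment at which its call begins. There is no depth.
- r.hand_in(): hands the job in; it is judged then, once.
The state is a dict: "time": time; "joint_pos": joint angles; "qd": joint speeds; "joint_efforts": joint torques, N m; "tool_pos": TCP position; "tcp_rot": TCP orientation; "ft_force": force on the tool from outside, world axes, zero at the start; "wrist_torque": the same for the moment, N m; "finger_gap": finger opening in mm; "grip_force": force on a finger pad.
Only numpy, scipy, OpenCV 4.12 (cv2) and the standard library are available. Lean on these libraries where they do the work, as an engineer would, in place of code of your own. Each camera call takes 0.05 s, during which the arm holds its last target. There are 200 camera calls.

## Working session

There is one attempt and no reset: what is moved stays moved. The work goes in short steps, Python scripts to look and compute and a tool call to move; the robot and the scene stay as the last step left them, time stands still between calls to the robot, and variables do not carry over. Pictures are saved under pics/ and viewed, at most 10 in all, crops included, and the job is handed in when it is done.

```bash
ls; mkdir -p pics; python3 - <<'E'
from bench import r
import cv2,numpy as np
print(r.sense())
a=[]
for n in ("scene","side","wrist"):
    s=r.snapshot(n); np.save(f"pics/{n}0.npy",s,allow_pickle=True); cv2.imwrite(f"pics/{n}0.png",s["pixels"]); print(n,{k:(v.round(3).tolist() if hasattr(v,'round') and hasattr(v,'tolist') else v) for k,v in s.items() if k!="pixels"})
E
```

```text
bench.py
pics
{'time': 0.0, 'joint_pos': array([-4.89234212e+00,  7.51646055e+00,  8.53298539e+01, -8.99584479e-04,
        8.72615931e+01, -4.89155125e+00]), 'qd': array([-0.0052994 , -0.03493713,  0.07158683,  0.04780677, -0.00277889,
       -0.01033422]), 'joint_efforts': array([-1.90700346e-03, -5.69404185e+01, -5.00557995e+01, -2.19391650e-04,
        1.44415747e-02,  7.24149572e-05]), 'tool_pos': array([5.99443777e+02, 7.17236724e-02, 2.30224829e+02]), 'tcp_rot': array([-1.79892409e+02, -8.30607049e-03,  8.99992452e+01]), 'ft_force': array([0.56633752, 0.54596002, 0.18551695]), 'wrist_torque': array([-0.02106132, -0.01446387,  0.02750004]), 'grip_force': 0.0, 'finger_gap': 85.30607102850071}
scene {'fx': 617.9251495458373, 'fy': 617.9251495458373, 'cx': 316.8058152041921, 'cy': 220.82348552511803, 'pose': [[0.654, 0.512, -0.558, -55.783], [-0.757, 0.437, -0.487, -478.247], [-0.005, 0.74, 0.673, 780.984], [0.0, 0.0, 0.0, 1.0]]}
side {'fx': 458.44689170095967, 'fy': 458.44689170095967, 'cx': 316.8627290569285, 'cy': 242.07841698696396, 'pose': [[0.984, 0.101, -0.147, 391.638], [-0.177, 0.452, -0.874, -749.953], [-0.022, 0.886, 0.463, 470.597], [0.0, 0.0, 0.0, 1.0]]}
wrist {'fx': 423.24707836263144, 'fy': 423.24707836263144, 'cx': 327.1527596893993, 'cy': 240.62629697300656, 'pose': [[1.0, -0.001, 0.001, 600.432], [0.001, 0.948, 0.317, 83.315], [-0.002, -0.317, 0.948, 373.313], [0.0, 0.0, 0.0, 1.0]]}
```

View pics/scene0.png

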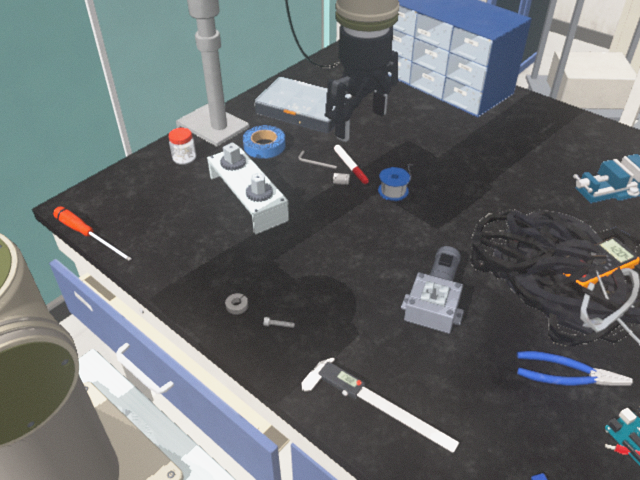

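View pics/wrist0.png

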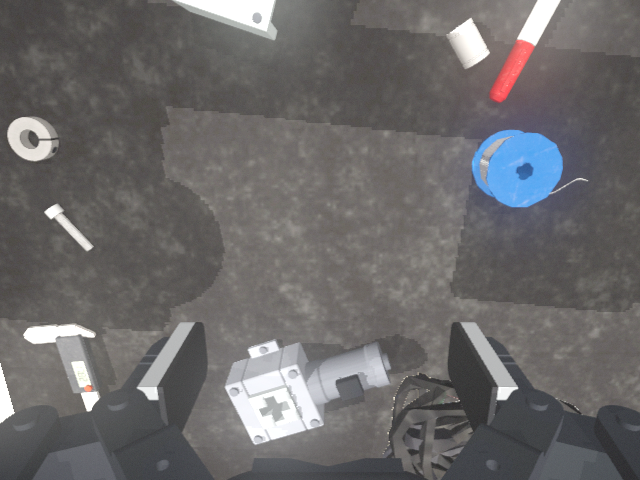

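The scene view shows the stand with shafts at about (232,155) and (259,185), and the gear unit at (435,295). The wrist view shows the plus socket at (273,408). I'll zoom in on the stand and cast rays.

```bash
cat > h.py <<'E'
import numpy as np,cv2
def ray(s,u,v):
    d=np.array([(u-s["cx"])/s["fx"],-(v-s["cy"])/s["fy"],-1.]); P=np.asarray(s["pose"]); return P[:3,3],P[:3,:3]@d
def plane(s,u,v,z):
    o,d=ray(s,u,v); return o+d*(z-o[2])/d[2]
def proj(s,p):
    P=np.asarray(s["pose"]); c=P[:3,:3].T@(np.asarray(p,float)-P[:3,3]); return s["cx"]-s["fx"]*c[0]/c[2], s["cy"]+s["fy"]*c[1]/c[2]
def load(n): return np.load(f"pics/{n}.npy",allow_pickle=True).item()
E
python3 - <<'E'
from h import *
s=load("scene0");w=load("wrist0");d=load("side0")
for uv in((232,149),(259,179)): print(plane(s,*uv,89))
m=plane(w,273,408,46);print("socket",m, proj(s,m),proj(d,m))
a=cv2.resize(s["pixels"][130:240,195:300],None,fx=5,fy=5,interpolation=cv2.INTER_CUBIC)
cv2.imwrite("pics/c1.png",a)
E
```

```text
[567.28035565 279.19119236  89.        ]
[535.1941737  174.76816952  89.        ]
socket [ 549.16635844 -192.26716762   46.        ] (np.float64(433.30637403798835), np.float64(290.5937692501718)) (np.float64(359.4969782321155), np.float64(312.1809039889172))
```

View pics/c1.png

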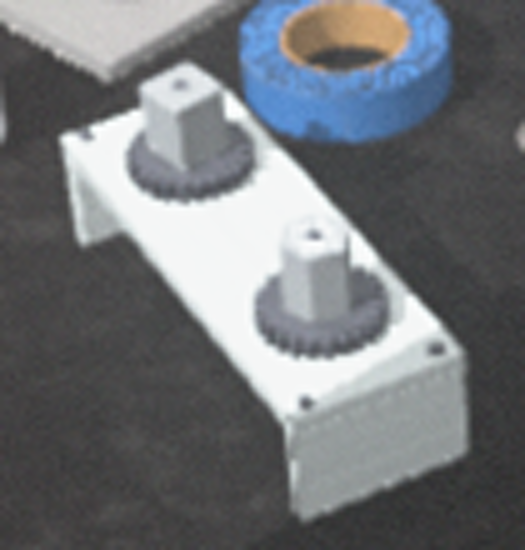

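The far shaft, with its head top near (232,147), has the square head. The near one is hex. There is a post close to it, so I'll check clearance before moving.

```bash
python3 - <<'E'
from h import *
s=load("scene0")
for uv in((213,128),(178,125),(216,143),(248,124),(208,107)): print(uv,plane(s,*uv,0).round())
E
```

```text
(213, 128) [675. 468.   0.]
(178, 125) [632. 538.   0.]
(216, 143) [640. 420.   0.]
(248, 124) [738. 420.   0.]
(208, 107) [727. 543.   0.]
```

View pics/side0.png

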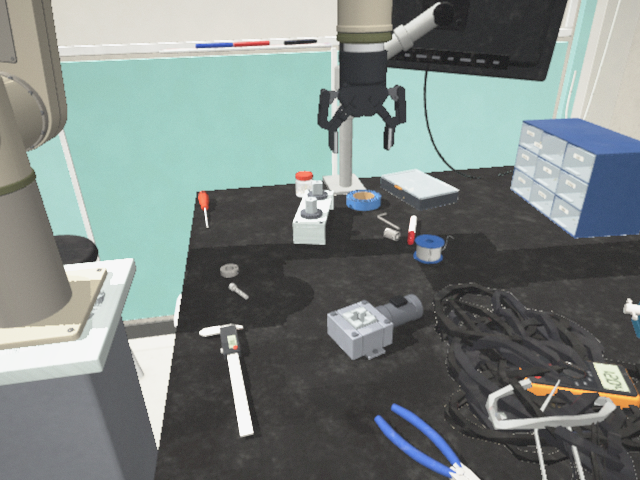

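The side view shows the shafts near (318,195) with the post behind them at (345,160), about 200 mm beyond the shaft. The path is clear, so I'll move above the square shaft.

Emit:
inch_along([
  [[0,0,0],[60,-8,0],85],
  [[0,0,0],[120,-16,0],85],
  [[0,0,0],[180,-24,0],85],
  [[0,0,0],[235,-30,0],85],
  [[0,0,0],[265,-32,0],85],
  [[0,0,0],[265,-32,0],85],
  [[0,0,0],[265,-32,0],85],
])

```text
time: 1.02
tool_pos: [568.0, 264.4, 230.9]
tcp_rot: [-180.0, 0.0, 90.0]
ft_force: [0.0, 0.4, -0.3]
finger_gap: 84.8
grip_force: 0.0
```

```bash
python3 - <<'E'
from bench import r
from h import *
s=r.snapshot("wrist"); np.save("pics/w1.npy",s,allow_pickle=True); cv2.imwrite("pics/w1.png",s["pixels"])
print(r.sense()["tool_pos"],r.sense()["tcp_rot"],s["pose"].round(3).tolist())
E
```

```text
[568.14225567 263.92255407 230.99757478] [-1.79975037e+02  3.45265940e-02  8.99484059e+01] [[1.0, -0.001, 0.0, 568.72], [0.001, 0.948, 0.318, 347.741], [-0.001, -0.318, 0.948, 373.79], [0.0, 0.0, 0.0, 1.0]]
```

View pics/w1.png

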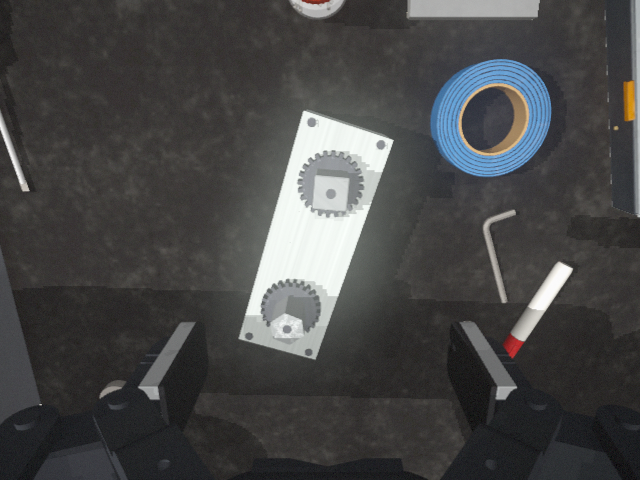

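The square head top is at about (331,194), nearly aligned with the image axes. The hex head is at (287,328). I'll measure the head's centre and yaw, and the socket from the first wrist view.

```bash
python3 - <<'E'
from h import *
s=load("w1"); g=cv2.cvtColor(s["pixels"],cv2.COLOR_BGR2GRAY)
print(plane(s,331,194,89),plane(s,331,183,59))
print(g[194,305:360]); print(g[165:220,325])
for t in (140,150,160,170,180,190):
    m=(g>t).astype(np.uint8); m[:, :300]=0; m[:,362:]=0; m[:150]=0; m[220:]=0
    n,l=cv2.connectedComponents(m,connectivity=4)
    k=l[188,325]
    if k==0: continue
    c=max(cv2.findContours((l==k).astype(np.uint8),0,2)[0],key=cv2.contourArea)
    q=cv2.boxPoints(cv2.minAreaRect(c)); w=np.array([plane(s,*p,89) for p in q])
    print(t,cv2.contourArea(c),q.round(1).tolist(),w.mean(0).round(1),[(np.linalg.norm(e[:2]).round(1),np.degrees(np.arctan2(e[1],e[0])).round(1)) for e in np.diff(w,axis=0)])
w=load("wrist0"); a=cv2.resize(w["pixels"][330:450,210:400],None,fx=4,fy=4,interpolation=cv2.INTER_CUBIC)
b=cv2.resize(s["pixels"][140:230,280:380],None,fx=4,fy=4,interpolation=cv2.INTER_CUBIC); 
o=np.zeros((480,760,3),np.uint8);o[:]=a; cv2.imwrite("pics/c2.png",np.vstack([o[:480]])); cv2.imwrite("pics/c3.png",b)
E
```

```text
[571.2433196  285.78932284  89.        ] [571.47872726 287.65830549  59.        ]
[156 158 159 155 156 158 156 157 188 221 217 216 214 214 213 215 215 216
 215 215 204 167 155 154 154 154 156 155 156 155 174 207 216 218 218 219
 217 216 216 215 215 210 183 140 132 131 132 130 132 129 131 130 126 127
 126]
[153 153 154 154 139 131 135 136 137 137 138 196 210 217 217 218 218 219
 219 218 218 219 220 218 217 217 214 207 206 204 207 214 216 215 214 213
 214 218 218 218 218 221 218 215 210 165 154 147 180 215 219 219 227 234
 243]
140 3580.5 [[300.0, 219.0], [300.0, 150.0], [361.0, 150.0], [361.0, 219.0]] [570.9 291.7  89. ] [(np.float64(47.4), np.float64(88.9)), (np.float64(40.4), np.float64(0.0)), (np.float64(47.4), np.float64(-88.5))]
150 3464.0 [[300.0, 219.0], [300.0, 150.0], [361.0, 150.0], [361.0, 219.0]] [570.9 291.7  89. ] [(np.float64(47.4), np.float64(88.9)), (np.float64(40.4), np.float64(0.0)), (np.float64(47.4), np.float64(-88.5))]
160 1866.5 [[300.0, 219.0], [300.0, 175.0], [361.0, 175.0], [361.0, 219.0]] [570.9 283.4  89. ] [(np.float64(30.8), np.float64(88.9)), (np.float64(41.2), np.float64(0.0)), (np.float64(30.8), np.float64(-88.5))]
170 1837.0 [[300.0, 219.0], [300.0, 175.0], [361.0, 175.0], [361.0, 219.0]] [570.9 283.4  89. ] [(np.float64(30.8), np.float64(88.9)), (np.float64(41.2), np.float64(0.0)), (np.float64(30.8), np.float64(-88.5))]
180 1801.0 [[300.0, 219.0], [300.0, 175.0], [361.0, 175.0], [361.0, 219.0]] [570.9 283.4  89. ] [(np.float64(30.8), np.float64(88.9)), (np.float64(41.2), np.float64(0.0)), (np.float64(30.8), np.float64(-88.5))]
190 1042.0 [[311.8999938964844, 207.89999389648438], [314.8999938964844, 174.89999389648438], [348.29998779296875, 177.89999389648438], [345.29998779296875, 210.89999389648438]] [570.6 286.4  89. ] [(np.float64(23.0), np.float64(84.3)), (np.float64(22.6), np.float64(-5.2)), (np.float64(23.1), np.float64(-94.2))]
```

View pics/c2.png

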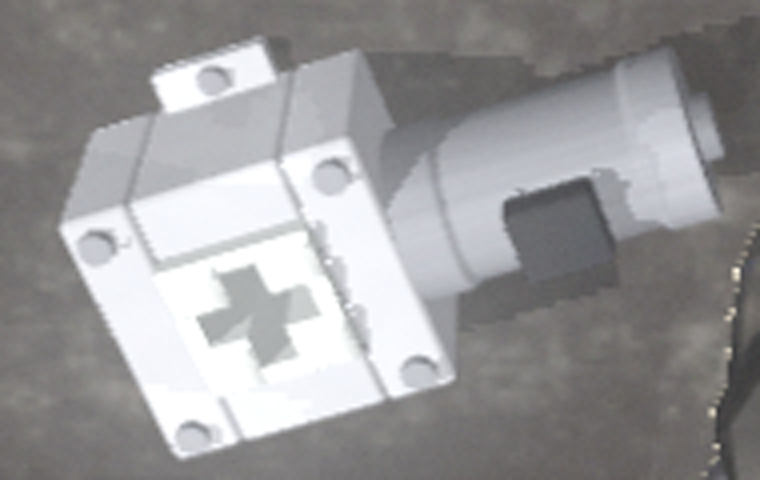

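The crop shows the plus socket centred at about (260,318) in the crop, with the unit turned about +15°. I'll descend partway over the square head with a 5.3° turn and measure again.

Emit:
inch_along([
  [[0,0,3],[12,2,40],85],
  [[0,0,5.3],[21,3,80],85],
  [[0,0,5.3],[21,3,81],85],
  [[0,0,5.3],[21,3,81],85],
])

```text
time: 1.58
tool_pos: [571.8, 285.2, 151.8]
tcp_rot: [179.9, -0.0, 84.7]
ft_force: [0.8, 0.9, 0.1]
finger_gap: 85.0
grip_force: 0.0
```

```bash
cat >> h.py <<'E'
def blob(s,seed,t,roi):
    g=cv2.cvtColor(s["pixels"],cv2.COLOR_BGR2GRAY); m=np.zeros_like(g); x0,y0,x1,y1=roi
    m[y0:y1,x0:x1]=(g[y0:y1,x0:x1]>t); n,l=cv2.connectedComponents(m,connectivity=4); k=l[seed[1],seed[0]]
    if k==0: return None
    return max(cv2.findContours((l==k).astype(np.uint8),0,2)[0],key=cv2.contourArea)
E
python3 - <<'E'
from bench import r
from h import *
s=r.snapshot("wrist"); np.save("pics/w2.npy",s,allow_pickle=True); q=r.sense();print(q["tool_pos"],q["tcp_rot"],s["pose"][:3,3])
u,v=proj(s,(570.8,286.2,89)); print(u,v)
cv2.imwrite("pics/c4.png",cv2.resize(s["pixels"][int(v)-75:int(v)+75,int(u)-100:int(u)+100],None,fx=4,fy=4,interpolation=cv2.INTER_CUBIC)); print(int(u)-100,int(v)-75)
for t in (180,190,200):
    c=blob(s,(int(u)-8,int(v)-8),t,(int(u)-60,int(v)-60,int(u)+60,int(v)+60))
    if c is None: continue
    b=cv2.boxPoints(cv2.minAreaRect(c)); w=np.array([plane(s,*p,89) for p in b]); print(t,cv2.contourArea(c),w.mean(0).round(1),[(np.linalg.norm(e[:2]).round(1),np.degrees(np.arctan2(e[1],e[0])).round(1)) for e in np.diff(w,axis=0)])
w=load("wrist0")
P=[plane(w,210+a/4,330+b/4,40) for a,b in((97,246),(333,173),(418,370),(193,437))]
P=np.array(P);print(P.round(1).tolist(),P.mean(0));print([np.degrees(np.arctan2(*(P[j]-P[i])[[1,0]])).round(1) for i,j in((0,1),(3,2),(3,0),(2,1))])
print(plane(w,210+260/4,330+318/4,46))
E
```

```text
[572.39916787 285.50713811 152.78370954] [ 1.79841445e+02 -6.91297543e-02  8.46855791e+01] [579.90875551 368.04829021 294.77419642]
323.73462025467285 265.0916450914369
223 190
180 8675.0 [570. 285.  89.] [(np.float64(67.0), np.float64(82.0)), (np.float64(59.3), np.float64(-5.3)), (np.float64(67.1), np.float64(-92.9))]
190 7471.0 [568.7 285.1  89. ] [(np.float64(67.0), np.float64(82.0)), (np.float64(56.8), np.float64(-5.3)), (np.float64(67.0), np.float64(-93.1))]
[[512.4, -178.5, 40.0], [568.6, -158.1, 40.0], [587.8, -214.3, 40.0], [532.2, -234.8, 40.0]] [ 550.2513716  -196.41930893   40.        ]
[np.float64(20.0), np.float64(20.2), np.float64(109.3), np.float64(108.9)]
[ 550.98123486 -193.97986957   46.        ]
```

View pics/c4.png

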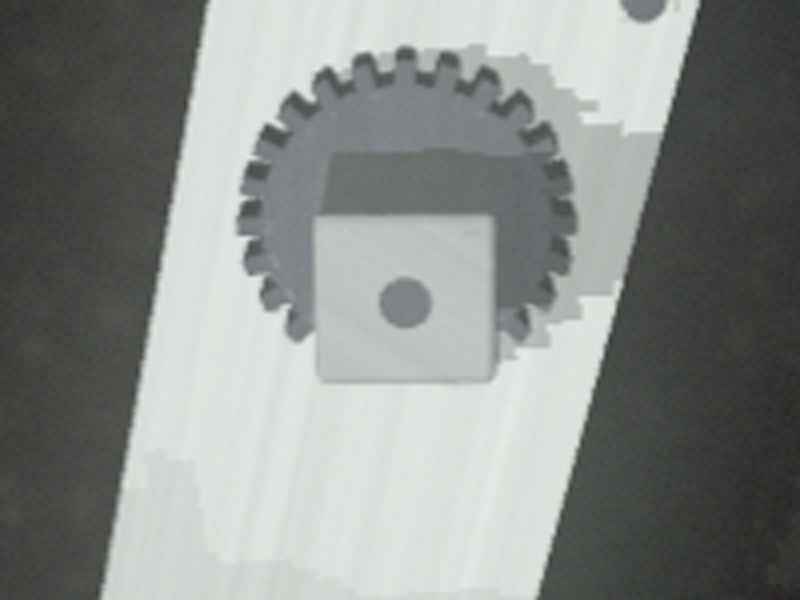

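The head is square to the camera, with its centre dot at crop (405,302), or pixel (324.3,265.5). That is within 0.5 px of where I predicted it. I'll descend and grip.

Emit:
inch_along([
  [[0,0,0],[0,0,45],85],
  [[0,0,0],[0,0,80],85],
  [[0,0,0],[0,0,88],85],
  [[0,0,0],[0,0,88],85],
  [[0,0,0],[0,0,88],40],
  [[0,0,0],[0,0,88],20],
  [[0,0,0],[0,0,88],20],
  [[0,0,0],[0,0,88],20],
], force=80)

```text
time: 2.62
tool_pos: [571.5, 286.3, 63.2]
tcp_rot: [179.9, -0.0, 84.7]
ft_force: [1.1, 2.7, 8.4]
finger_gap: 22.7
grip_force: 79.9
```

Emit:
inch_along([
  [[0,0,0],[0,0,0],20],
  [[0,0,0],[0,0,0],20],
  [[0,0,0],[0,0,0],20],
  [[0,0,0],[0,0,0],20],
])

```text
time: 3.12
tool_pos: [571.6, 286.3, 63.2]
tcp_rot: [179.9, -0.0, 84.7]
ft_force: [-0.5, 0.5, 5.7]
finger_gap: 22.6
grip_force: 79.4
```

Gripped. I'll lift straight up and then traverse toward the gear unit, turning 25.3°.

Emit:
inch_along([
  [[0,0,0],[0,0,-30],20],
  [[0,0,0],[0,0,-75],20],
  [[0,0,0],[0,0,-120],20],
  [[0,0,0],[-30,3,-120],20],
  [[0,0,-6],[-85,9,-120],20],
  [[0,0,-12],[-145,16,-120],20],
  [[0,0,-18],[-205,22,-120],20],
  [[0,0,-25.3],[-265,29,-120],20],
])

```text
time: 4.12
tool_pos: [574.6, 17.7, 181.6]
tcp_rot: [-179.9, -0.0, 110.2]
ft_force: [1.0, 0.1, -1.6]
finger_gap: 23.0
grip_force: 79.1
```

```bash
python3 - <<'E'
from bench import r
q=r.sense();print(q["tool_pos"],q["tcp_rot"],q["joint_pos"].round(1),q["finger_gap"])
E
```

```text
[574.63040417  17.73696674 181.59749579] [-1.79941749e+02 -2.40991715e-02  1.10241520e+02] [ -3.3   5.3  92.9  -0.   81.9 -23.6] 22.99468611214244
```

Emit:
inch_along([
  [[0,0,0],[-55,-19,0],20],
  [[0,0,0],[-112,-39,0],20],
  [[0,0,0],[-168,-58,0],20],
  [[0,0,0],[-225,-78,0],20],
  [[0,0,0],[-265,-92,0],20],
  [[0,0,0],[-278,-97,0],20],
  [[0,0,0],[-278,-97,0],20],
  [[0,0,0],[-278,-97,0],20],
])

```text
time: 5.12
tool_pos: [579.4, -273.4, 181.9]
tcp_rot: [-180.0, -0.1, 110.1]
ft_force: [-0.2, 0.3, -2.4]
finger_gap: 22.7
grip_force: 79.1
```

```bash
python3 - <<'E'
from bench import r
from h import *
s=r.snapshot("wrist"); np.save("pics/w3.npy",s,allow_pickle=True); cv2.imwrite("pics/w3.png",s["pixels"])
q=r.sense();print(q["tool_pos"],q["tcp_rot"],s["pose"].round(3).tolist())
E
```

```text
[ 579.54332486 -273.25086331  182.12443723] [-1.79995596e+02 -4.09054195e-02  1.10095148e+02] [[0.939, -0.326, -0.109, 552.172], [0.344, 0.891, 0.297, -195.178], [-0.0, -0.317, 0.949, 324.982], [0.0, 0.0, 0.0, 1.0]]
```

View pics/w3.png

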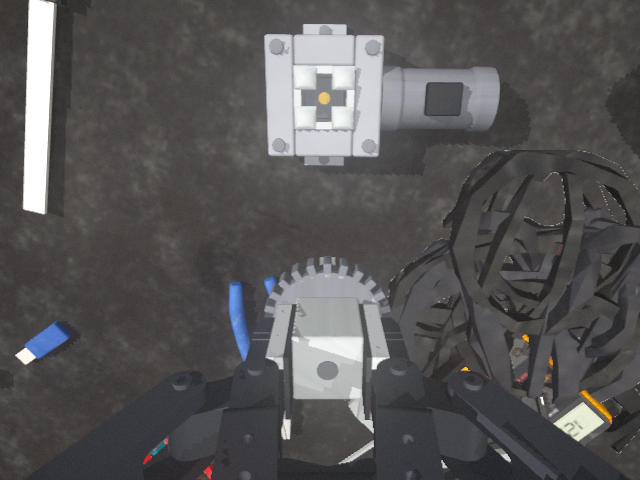

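The unit is axis-aligned in the image, with its socket centre at about (324,98). The held head's centre dot is at (327,370) and its gear is centred at u≈327. I'll work out the offset from these.

```bash
python3 - <<'E'
from h import *
s=load("w3"); g=cv2.cvtColor(s["pixels"],cv2.COLOR_BGR2GRAY)
# dark plus incl. bevels
for t in (90,120,150):
    m=np.zeros_like(g); m[60:137,290:360]=g[60:137,290:360]<t
    n,l,st,ce=cv2.connectedComponentsWithStats(m,connectivity=4); print(t,[(st[k].tolist(),ce[k].round(1).tolist()) for k in range(1,n) if st[k][4]>60])
h=cv2.cvtColor(s["pixels"],cv2.COLOR_BGR2HSV); m=cv2.inRange(h,(10,100,80),(30,255,255))[60:137,290:360]; ys,xs=np.nonzero(m); pin=(xs.mean()+290,ys.mean()+60); print("pin",pin,len(xs),plane(s,*pin,20))
# housing holes
P=[]
for (x,y) in((277,47),(373,48),(278,146),(376,146)):
    a=g[y-12:y+13,x-12:x+13].copy(); m=(a<np.median(a)-12).astype(np.uint8); n,l,st,ce=cv2.connectedComponentsWithStats(m)
    ks=[k for k in range(1,n) if 40<st[k][4]<300]; k=min(ks,key=lambda k:abs(ce[k]-12).sum()) if ks else None
    print((x,y), None if k is None else (st[k].tolist(),ce[k].round(2)))
    if k is not None: P.append(plane(s,ce[k][0]+x-12,ce[k][1]+y-12,40))
P=np.array(P); print(P.round(1).tolist(), P.mean(0))
if len(P)==4: print([np.degrees(np.arctan2(*(P[j]-P[i])[[1,0]])).round(2) for i,j in((0,1),(2,3),(2,0),(3,1))])
print(g[98,285:365].tolist()); print(g[60:140,324].tolist())
a=g[350:392,305:350]; 
m=(a<np.median(a)-15).astype(np.uint8); n,l,st,ce=cv2.connectedComponentsWithStats(m)
print("dot",[(st[k].tolist(),(ce[k]+[305,350]).round(1)) for k in range(1,n) if st[k][4]>50])
print("shaft by dot",plane(s,327,370,209))
cv2.imwrite("pics/c5.png",np.hstack([cv2.resize(s["pixels"][20:170,255:395],(560,600),interpolation=cv2.INTER_CUBIC)]))
E
```

```text
90 []
120 []
150 [([302, 74, 44, 48, 1025], [323.5, 97.2])]
pin (np.float64(323.92452830188677), np.float64(97.67924528301887)) 106 [ 549.65724055 -194.92788334   20.        ]
(277, 47) ([4, 3, 20, 18, 240], array([12.53, 11.93]))
(373, 48) ([4, 0, 21, 25, 280], array([15.18, 12.27]))
(278, 146) ([0, 0, 25, 25, 130], array([ 7.54, 18.58]))
(376, 146) ([0, 0, 25, 25, 280], array([18.04, 13.59]))
[[512.9, -176.9, 40.0], [570.2, -156.8, 40.0], [530.2, -238.9, 40.0], [596.6, -211.1, 40.0]] [ 552.47397256 -195.92542307   40.        ]
[np.float64(19.39), np.float64(22.7), np.float64(105.62), np.float64(115.88)]
[214, 213, 214, 213, 214, 214, 207, 182, 193, 230, 243, 244, 243, 243, 244, 230, 179, 133, 129, 127, 126, 133, 133, 133, 131, 132, 130, 131, 130, 132, 131, 134, 131, 164, 200, 200, 201, 201, 202, 201, 203, 200, 192, 190, 184, 158, 136, 135, 133, 135, 136, 132, 130, 134, 136, 135, 136, 136, 127, 116, 145, 190, 226, 244, 244, 244, 244, 245, 230, 183, 158, 168, 177, 191, 212, 213, 214, 214, 213, 214]
[210, 212, 211, 195, 176, 198, 240, 245, 244, 244, 245, 245, 244, 204, 146, 132, 133, 116, 132, 133, 132, 132, 131, 131, 131, 136, 134, 132, 134, 132, 133, 131, 198, 205, 205, 204, 203, 202, 201, 201, 200, 201, 201, 200, 159, 138, 132, 134, 134, 133, 133, 133, 134, 140, 142, 143, 142, 140, 121, 139, 144, 142, 237, 243, 243, 244, 243, 243, 243, 186, 156, 208, 214, 215, 216, 213, 213, 214, 213, 213]
dot [([12, 11, 22, 19, 344], array([327.4, 370.1]))]
shaft by dot [ 580.4907767 -272.7534838  209.       ]
```

```bash
python3 - <<'E'
from h import *
s=load("w3"); g=cv2.GaussianBlur(cv2.cvtColor(s["pixels"],cv2.COLOR_BGR2GRAY),(3,3),0).astype(float)
def edge(fixed,lo,hi,vert,z):
    pts=[]
    for f in fixed:
        p=g[f,lo:hi] if vert else g[lo:hi,f]
        d=np.abs(np.diff(p)); w=d*(d>0.4*d.max()); x=lo+.5+(w*np.arange(len(d))).sum()/w.sum()
        pts.append((x,f) if vert else (f,x))
    W=np.array([plane(s,*p,z)[:2] for p in pts]); vx,vy,x0,y0=cv2.fitLine(W.astype(np.float32),cv2.DIST_HUBER,0,.01,.01).ravel()
    n=np.array([-vy,vx]); res=np.abs((W-[x0,y0])@n)
    return np.degrees(np.arctan2(vy,vx)).round(2),res.mean().round(2),np.array([x0,y0]).round(1)
print("housing L",edge(range(60,140),258,272,1,40)); print("housing R",edge(range(45,64),376,390,1,40))
print("housing B",edge(list(range(270,298)),150,164,0,40)); print("housing T",edge(list(range(270,298))+list(range(352,376)),28,42,0,40))
print("boss L",edge(range(70,125),287,296,1,46)); print("boss R",edge(range(70,125),350,360,1,46))
print("boss T",edge(range(298,350),60,68,0,46)); print("boss B",edge(range(298,350),125,134,0,46))
for p in((323.6,97.4),(323.3,97)): print(plane(s,*p,46))
for u in (316,318,329,331): print(u,g[75:83,u].round().tolist())
E
```

```text
housing L (np.float32(-70.4), np.float64(0.05), array([ 515.1, -207.6], dtype=float32))
housing R (np.float32(-69.66), np.float64(0.18), array([ 575. , -158.1], dtype=float32))
housing B (np.float32(20.08), np.float64(0.24), array([ 536.8, -238.1], dtype=float32))
housing T (np.float32(19.61), np.float64(0.19), array([ 530.8, -162.8], dtype=float32))
boss L (np.float32(-70.38), np.float64(0.11), array([ 531.5, -200.8], dtype=float32))
boss R (np.float32(-69.99), np.float64(0.32), array([ 567.4, -187.3], dtype=float32))
boss T (np.float32(19.38), np.float64(0.09), array([ 540.6, -178.1], dtype=float32))
boss B (np.float32(19.82), np.float64(0.25), array([ 555.8, -212.8], dtype=float32))
[ 549.62497533 -194.86358534   46.        ]
[ 549.36841395 -194.70565386   46.        ]
316 [154.0, 155.0, 157.0, 160.0, 160.0, 159.0, 158.0, 157.0]
318 [133.0, 130.0, 128.0, 131.0, 132.0, 132.0, 133.0, 134.0]
329 [135.0, 129.0, 125.0, 129.0, 133.0, 133.0, 134.0, 133.0]
331 [158.0, 153.0, 150.0, 154.0, 160.0, 163.0, 163.0, 163.0]
```

View pics/c5.png

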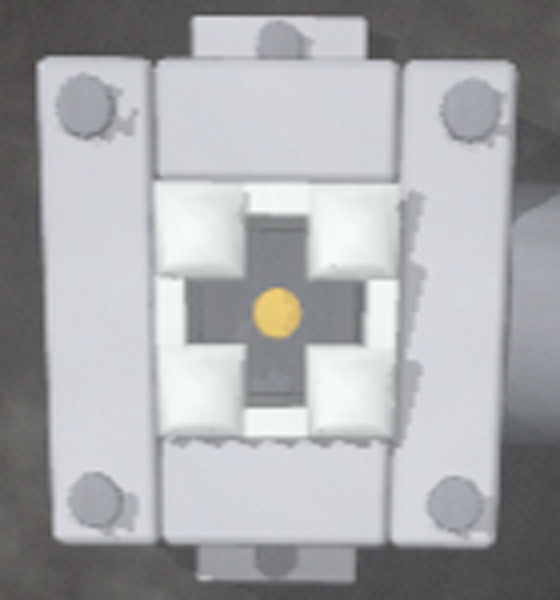

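The crop confirms a clean plus socket with the pin at its centre, (278,313) in the crop, and a unit yaw of about 19.7°. I'll go lower at the same offset and measure again, to separate camera bias from true offset.

Emit:
inch_along([
  [[0,0,0.3],[0,-1,-0],20],
  [[0,0,0.3],[0,-2,35],20],
  [[0,0,0.3],[0,-2.4,70],20],
  [[0,0,0.3],[0,-2.4,75],20],
  [[0,0,0.3],[0,-2.4,75],20],
  [[0,0,0.3],[0,-2.4,75],20],
])

```text
time: 5.92
tool_pos: [578.4, -276.3, 109.7]
tcp_rot: [179.9, 0.1, 109.7]
ft_force: [-0.0, -0.8, -1.8]
finger_gap: 22.6
grip_force: 79.1
```

```bash
python3 - <<'E'
from bench import r
from h import *
s=r.snapshot("wrist"); np.save("pics/w4.npy",s,allow_pickle=True)
q=[r.sense()]; tp=q[0]["tool_pos"]; print(tp,q[0]["tcp_rot"],s["pose"][:3,3])
h=cv2.cvtColor(s["pixels"],cv2.COLOR_BGR2HSV); m=cv2.inRange(h,(10,100,80),(30,255,255)); m[:,:270]=0;m[:,380:]=0;m[150:]=0;m[:40]=0
ys,xs=np.nonzero(m); print("pin",xs.mean(),ys.mean(),len(xs),np.ptp(xs),np.ptp(ys))
pin=plane(s,xs.mean(),ys.mean(),20)
g=cv2.cvtColor(s["pixels"],cv2.COLOR_BGR2GRAY); a=g[350:392,305:350]; mm=(a<np.median(a)-15).astype(np.uint8); n,l,st,ce=cv2.connectedComponentsWithStats(mm)
k=max(range(1,n),key=lambda k:st[k][4]); dot=ce[k]+[305,350]; D=plane(s,*dot,134); print("dot",dot,st[k])
R=s["pose"][:3,:3]; th=np.radians(109.7); tx=np.array([np.cos(th),np.sin(th),0]); ty=np.array([np.sin(th),-np.cos(th),0])
print("pin",pin,"dot",D); d=pin-D; print("pin-dot tool",d@tx,d@ty); d=pin-tp; print("pin-tcp",d@tx,d@ty)
v=int(ys.mean()); u=int(xs.mean())
print(v,g[v,u-50:u+50].tolist()); print(u,g[v-50:v+50,u].tolist())
E
```

```text
[ 578.34278593 -276.34472313  109.57421546] [1.79874639e+02 1.48583495e-01 1.09708882e+02] [ 551.12141968 -197.56689226  252.41491293]
pin 325.14207650273227 91.77049180327869 183 14 15
dot [327.3942029  370.10144928] [ 12  11  22  19 345]
pin [ 549.64127501 -195.03303724   20.        ] dot [ 580.16775486 -277.46292373  134.        ]
pin-dot tool 87.89564175133361 -0.9530577265332099
pin-tcp 86.22770045133056 0.3881566448457967
91 [215, 213, 214, 216, 215, 214, 208, 190, 174, 206, 245, 245, 245, 245, 245, 245, 246, 245, 239, 204, 136, 135, 137, 135, 131, 126, 136, 136, 138, 139, 138, 137, 136, 138, 136, 137, 136, 138, 137, 138, 140, 138, 159, 188, 202, 202, 205, 204, 204, 204, 205, 205, 205, 206, 201, 193, 192, 187, 164, 139, 138, 138, 138, 139, 138, 140, 138, 138, 140, 141, 141, 142, 139, 140, 139, 131, 122, 129, 128, 149, 178, 213, 246, 245, 245, 245, 245, 245, 245, 245, 239, 208, 158, 163, 173, 180, 179, 194, 215, 216]
325 [213, 212, 205, 192, 181, 187, 242, 246, 247, 246, 247, 246, 246, 246, 247, 246, 227, 158, 138, 138, 136, 139, 136, 131, 127, 136, 139, 139, 138, 140, 140, 139, 138, 140, 138, 138, 139, 139, 139, 140, 139, 137, 138, 199, 208, 206, 207, 207, 205, 205, 205, 204, 203, 203, 204, 202, 202, 203, 200, 158, 140, 139, 140, 141, 139, 139, 138, 136, 139, 139, 143, 147, 149, 148, 146, 148, 147, 137, 123, 142, 145, 147, 189, 240, 245, 245, 244, 245, 244, 245, 244, 244, 207, 162, 203, 212, 216, 216, 216, 216]
```

Emit:
inch_along([
  [[0,0,0],[0,0,0],20],
  [[0,0,0],[0,0,0],20],
  [[0,0,0],[0,0,0],20],
  [[0,0,0],[0,0,0],20],
])

```text
time: 6.48
tool_pos: [577.0, -275.7, 107.3]
tcp_rot: [-180.0, -0.0, 109.7]
ft_force: [-0.1, -0.3, -2.9]
finger_gap: 22.8
grip_force: 79.1
```

```bash
python3 - <<'E'
from bench import r
from h import *
th=np.radians(109.7); tx=np.array([np.cos(th),np.sin(th),0]); ty=np.array([np.sin(th),-np.cos(th),0])
for i in range(3):
    s=r.snapshot("wrist"); q=r.sense(); tp=q["tool_pos"]
    h=cv2.cvtColor(s["pixels"],cv2.COLOR_BGR2HSV); m=cv2.inRange(h,(10,100,80),(30,255,255)); m[:,:270]=0;m[:,380:]=0;m[150:]=0;m[:40]=0
    ys,xs=np.nonzero(m); pin=plane(s,xs.mean(),ys.mean(),20); D=plane(s,327.4,370.1,tp[2]+25.8)
    print(tp.round(2),q["tcp_rot"].round(2),xs.mean().round(2),ys.mean().round(2),pin.round(2),"pin-dot",((pin-D)@tx).round(2),((pin-D)@ty).round(2),"pin-tcp",((pin-tp)@tx).round(2),((pin-tp)@ty).round(2),q["ft_force"].round(1))
E
```

```text
[ 577.01 -275.72  107.2 ] [-1.7999e+02 -1.0000e-02  1.0970e+02] 327.6 94.1 [ 549.62 -194.99   20.  ] pin-dot 86.03 0.08 pin-tcp 85.25 1.42 [ 0.6 -0.3 -1.7]
[ 577.02 -275.71  107.2 ] [-1.7999e+02 -1.0000e-02  1.0970e+02] 327.56 94.14 [ 549.6  -195.01   20.  ] pin-dot 85.99 0.06 pin-tcp 85.23 1.39 [-0.2  0.5 -1.1]
[ 577.04 -275.73  107.22] [-1.800e+02 -1.000e-02  1.097e+02] 327.61 94.15 [ 549.62 -195.     20.  ] pin-dot 85.97 0.08 pin-tcp 85.26 1.4 [ 0.5 -0.9 -2.1]
```

Settled and consistent. The shaft-to-socket offset is about 85.6 along the tool's x and about 0.3 along its y. I'll move over the socket and descend in steps while watching the force.

Emit:
inch_along([
  [[0,0,0],[30,0.1,0],20],
  [[0,0,0],[65,0.2,0],20],
  [[0,0,0],[85.6,0.3,0],20],
  [[0,0,0],[85.6,0.3,0],20],
  [[0,0,0],[85.6,0.3,6],20],
  [[0,0,0],[85.6,0.3,12],20],
  [[0,0,0],[85.6,0.3,12],20],
  [[0,0,0],[85.6,0.3,12],20],
])

```text
time: 7.62
tool_pos: [548.4, -195.4, 95.1]
tcp_rot: [-180.0, -0.0, 109.7]
ft_force: [0.0, -0.2, -1.7]
finger_gap: 22.5
grip_force: 79.2
```

Emit:
inch_along([
  [[0,0,0],[0,0,0],20],
  [[0,0,0],[0,0,0],20],
  [[0,0,0],[0,0,3],20],
  [[0,0,0],[0,0,6],20],
  [[0,0,0],[0,0,8],20],
  [[0,0,0],[0,0,8],20],
  [[0,0,0],[0,0,8],20],
])

```text
time: 8.5
tool_pos: [548.5, -195.1, 87.3]
tcp_rot: [180.0, 0.0, 109.7]
ft_force: [-0.2, 0.5, -1.8]
finger_gap: 22.4
grip_force: 79.2
```

Emit:
inch_along([
  [[0,0,0],[0,0,2],20],
  [[0,0,0],[0,0,4],20],
  [[0,0,0],[0,0,4],20],
  [[0,0,0],[0,0,4],20],
])

```text
time: 9.0
tool_pos: [548.5, -195.1, 83.3]
tcp_rot: [-180.0, -0.0, 109.7]
ft_force: [0.0, -0.6, -1.9]
finger_gap: 22.8
grip_force: 79.2
```

Emit:
inch_along([
  [[0,0,0],[0,0,3],20],
  [[0,0,0],[0,0,6],20],
  [[0,0,0],[0,0,9],20],
  [[0,0,0],[0,0,12],20],
  [[0,0,0],[0,0,14],20],
  [[0,0,0],[0,0,14],20],
  [[0,0,0],[0,0,14],20],
  [[0,0,0],[0,0,14],20],
])

```text
time: 10.0
tool_pos: [548.6, -195.1, 69.5]
tcp_rot: [180.0, 0.0, 109.7]
ft_force: [0.4, -0.7, -1.4]
finger_gap: 22.8
grip_force: 79.2
```

Emit:
inch_along([
  [[0,0,0],[0,0,2],20],
  [[0,0,0],[0,0,5],20],
  [[0,0,0],[0,0,8],20],
  [[0,0,0],[0,0,10],20],
  [[0,0,0],[0,0,10],20],
  [[0,0,0],[0,0,10],20],
  [[0,0,0],[0,0,10],20],
  [[0,0,0],[0,0,10],20],
])

```text
time: 11.0
tool_pos: [548.8, -195.2, 59.9]
tcp_rot: [180.0, 0.0, 109.7]
ft_force: [-2.0, 1.3, 6.9]
finger_gap: 22.9
grip_force: 80.2
```

Emit:
inch_along([
  [[0,0,0],[0,0,1],20],
  [[0,0,0],[0,0,2],20],
  [[0,0,0],[0,0,3],20],
  [[0,0,0],[0,0,3],20],
  [[0,0,0],[0,0,3],20],
  [[0,0,0],[0,0,3],20],
])

```text
time: 11.75
tool_pos: [548.9, -195.3, 59.1]
tcp_rot: [180.0, 0.0, 109.7]
ft_force: [-12.2, 5.1, 24.8]
finger_gap: 22.7
grip_force: 83.0
```

```bash
python3 - <<'E'
from bench import r
from h import *
s=r.snapshot("side"); q=r.sense(); print(q["tool_pos"],q["ft_force"])
u,v=map(int,proj(s,(549,-195,55))); print(u,v)
cv2.imwrite("pics/c6.png",cv2.resize(s["pixels"][v-60:v+60,u-80:u+80],None,fx=5,fy=5,interpolation=cv2.INTER_CUBIC))
E
```

```text
[ 548.9148323  -195.27898682   59.12344602] [-11.26920503   4.98321321  24.32412073]
359 308
```

View pics/c6.png

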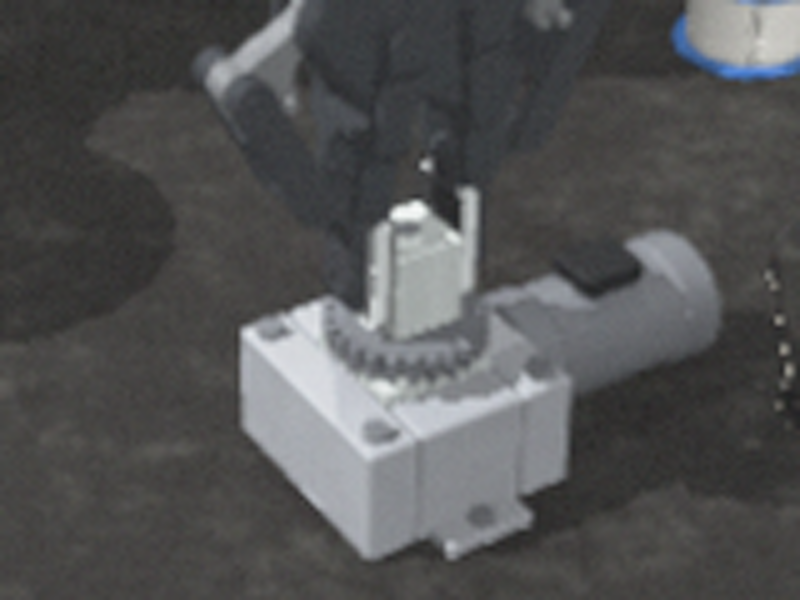

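The crop shows the gear seated flat on the boss at about (405,345). TCP z 59.1 matches the expected home height of 59.2, and the 25 N push exceeds the spring's 8.5 N. I'll do a short stability check and then hand in.

Emit:
inch_along([
  [[0,0,0],[0,-0.3,0],20],
  [[0,0,0],[0,-0.3,0],20],
  [[0,0,0],[0,-0.3,0],20],
  [[0,0,0],[0,-0.3,0],20],
])

```text
time: 12.3
tool_pos: [548.9, -195.3, 59.2]
tcp_rot: [179.9, 0.0, 109.7]
ft_force: [-10.2, 4.8, 24.1]
finger_gap: 22.7
grip_force: 82.7
```

```bash
python3 -c "
from bench import r
print(r.hand_in())"
```

```text
the job is handed in; nothing more can be done
None
```

I handed the job in at 12.3 s with the square-headed shaft seated in the socket, still gripped at about 83 N and pressed down with about 24 N. The hex-headed shaft was not touched. The hand-in printed no verdict, so I can't confirm the result.

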